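# Dry-fit a jackshaft in the bench vice

### The arm

A 6-joint arm with a two-finger parallel gripper is mounted at the origin on the work surface. World frame = base frame: x ahead of the robot, y to its left, z up, the work surface at z = 0. Lengths are in mm, angles in rad, forces in N, time in s.
With the tool pointing down it reaches from about 250 to 775 mm from the base axis. Payload 4 kg.
Tool frame: the origin (TCP) lies at the very end of the fingers, on their centre line; the grasp point (between the pads) lies 19 mm behind it; z points along the fingers, y is the line along which they close (so a half turn about z gives the same grasp; the last joint's range is limited). The gripper opens to 94 mm and grips with 3 to 60 N. Pads are 16 mm wide; open, the fingers measure 119 mm over their backs; the gripper's body (75 mm by 177 mm) begins 78 mm behind the grasp point.
Start: joints at [1.061, 0.087, 1.371, -0, 1.684, -0.103], TCP at [217.631, 505.131, 205.506] pointing down, gripper open.
Joint ranges: [-3.1, 3.1], [-0.76, 2.03], [0.27, 2.55], [-1.08, 4.22], [0.17, 2.65], [-2.57, 2.57]. Speed limits (rad/s): [2.79, 2.79, 3.14, 3.14, 3.14, 3.14].

### API

Orientations are given as a rotation vector (axis times angle).
In Python, from plant import arm gives the robot as it stands.
- The arm moves only by the tool step_arm, never from a script. Its argument "series" is a list that holds one entry, the list of rows, each a list of 7 numbers: the shift along the tool's x, y, z in cm, then the turn, a rotation vector about the tool's x, y, z in degrees, then the opening, from -1 (shut) to 1 (fully open). In form: [[[tx, ty, tz, wx, wy, wz, claw], ...]]. A call has 1 to 10 rows; each row shifts and turns the commanded pose from where the row before left it, along the tool's axes as they then stand; what a row does not reach is not made up. A row lasts 1/10 s, in which the tool goes at most 50 mm and 8.59 degrees, less where a joint would pass 70% of its speed; a pose out of reach is approached as far as the arm can. A call with a gripper value outside its range is refused whole. The fingers move at their own pace and stop on an object; the grip force is fixed at half the most. Time passes only in rows, so rows that do not move let the fingers close. It gives the time, the measured TCP pose, the force, the opening and the grip force at its end, in the units of the state.
- arm.state(): the state, without advancing time (a new reading comes with each control period).
- arm.read_camera(name): name is "side" or "top" or "wrist"; returns the picture (384x512x3 uint8, red, green, blue); there is no depth.
- arm.camera_info(name): a dict with "vfov" (degrees; the focal length in pixels is half the picture's height over the tangent of half this angle, whatever the lens; pixels are square), "cx", "cy" (the principal point, pixels), "cam_to_world" (4x4, takes a point from camera to world coordinates); the wrist camera has in their place "hand_eye" (4x4, takes a point from camera to tool coordinates, whose origin is the TCP and whose axes are the flange's). Camera axes: x right, y down, z forward; pixel columns grow to the right and rows downward; lengths in mm; the calibration is good to about 2 mm. The wrist camera is an equidistant fisheye: a pixel r from the principal point sees the ray r / f radians off the axis. A picture is of the moment at which its call begins: read the wrist's pose just before it. camera_info takes no time and is no camera call.
- arm.close_job(): hands the job in; it is judged then, once.
Trained networks look in the newest picture that a camera, given by its name, has taken for a name from the list of things; names that differ only in an ending like _2 or _b are one class to them, and where a whole thing is asked for, a point or a joint stands for the part that bears it (a point fixed in the world has none). Each returns a list of dicts, best first, with "score" (0 to 1); they miss things now and then, are a little off and sometimes report something else, mostly with a low value. They report only what shows in the picture. A call takes as long as a camera call. They do not tell look-alikes from the thing itself.
- arm.spot_in(camera, label): "location" ([x, y, z] in mm, in the coordinates of the camera as it stood for that picture, good to about 4 mm: the middle of the surface that is visible of it).
The state is a dict: "clock": time; "joint_positions": joint angles; "joint_velocities": joint speeds; "tau": joint torques, N m; "eef_pos": TCP position; "tool_rot": TCP orientation; "force": force on the tool from outside, world axes, zero at the start; "moment": the same for the moment, N m; "grip_width": opening from 0.0 (shut) to 1.0 (fully open); "grip_force": force on a finger pad.
Only numpy, scipy, OpenCV 4.12 (cv2) and the standard library are available. Lean on these libraries where they do the work, as an engineer would, in place of code of your own. Each camera call takes 0.05 s, during which the arm holds its last target. There are 200 camera calls.

### The job

Dry-fit the jackshaft that stands in the bench vice: onto the shaft go, in this order from the shoulder up, the large sprocket, the plain steel spacer ring, the small sprocket and last the black shaft collar, both sprockets with their hubs upward. Lower each part right down until it lies flat on the one below, without dropping it, before you let go. Leave the aluminium tube offcut, the big hex nut and the bolt where they stand.

Things in the scene. Friction and masses are not known exactly. Their poses are not given: they have to be found in the camera images.
- vice: Blue-grey cast bench vice, 80 mm jaws, fixed on the bench; its place and angle vary. Origin on the bench straight below the shaft's axis, z up, x along the screw towards the T-handle. It reaches 88 mm to -x (anvil), 145 mm to +x (handle, 140 mm wide, 50 mm high), 87 mm to either side at the feet (12 mm high), 40 mm to either side at the jaws; jaw tops 110 mm high.
- shaft: Bright steel shaft clamped upright and rigid in the vice. Origin on its axis at the shoulder, 125 mm above the bench, z up. Below it 31 mm in diameter (the shoulder, 15 mm clear above the jaws); above it 20 mm up to z = 64 mm, then tapering to 12 mm at its top end, z = 70 mm. The four parts have 26 mm bores, so they slide on with 3 mm play all round; the full stack is 71 mm high.
- large_sprocket: Large chain sprocket of bright steel, 22 teeth, 95 mm over the teeth, plate 7 mm thick with five round holes; on top a plain round hub 45 mm in diameter up to 28 mm total height; 26 mm bore through. About 0.45 kg. Lies flat, hub up. Origin at the centre of its underside, z up along the bore. Grip it by the hub from above.
- spacer: Plain bright steel spacer ring, 38 mm outside, 26 mm bore, 14 mm high, about 70 g. Lies flat; its two faces are alike. Origin in the middle of the ring, at half its height, z along the bore.
- small_sprocket: Small chain sprocket of bright steel, 13 teeth, 60 mm over the teeth, plate 7 mm thick; on top a plain round hub 38 mm in diameter up to 18 mm total height; 26 mm bore through. About 0.14 kg. Lies flat, hub up. Origin at the centre of its underside, z up along the bore. Grip it by the hub from above.
- collar: Black shaft collar (a thick dark ring with a slit and a small bright clamp screw across the slit), 46 mm outside, 26 mm bore, 11 mm high, about 0.1 kg. Lies flat. Origin in the middle of the ring, at half its height, z along the bore, x towards the slit.
- tube_offcut: Bystander: thin-walled aluminium tube offcut standing on end, 51 mm outside, 44 mm inside, 40 mm high. Origin at the centre of its underside.
- nut: Bystander: big bright hex nut lying flat, 41 mm over the corners, 19 mm high, hole 25 mm. Origin at the centre of its underside.
- bolt: Bystander: hex bolt standing on its head, head 41 mm over the corners, 20 mm shank, 58 mm high. Origin at the centre of the head's face on the bench.
Not all that is in view belongs to the job. What is shaped like the small_sprocket but turquoise is not meant.

How it is judged:
By the outcome, as a careful person would: the job done as asked, in the order asked, and still so for the second after the job is handed in, with the robot touching nothing.
It also fails if it takes over 118 s, if anything falls off the work surface, if the arm or the gripper's body presses on something with over 40 N, if the wrist force passes 120 N, or if a joint passes its speed limit or range.

## Working session

There is one attempt and no reset: what is moved stays moved. The work goes in short steps, Python scripts to look and compute and a tool call to move; the robot and the scene stay as the last step left them, time stands still between calls to the robot, and variables do not carry over. Pictures are saved under pics/ and viewed, at most 14 in all, crops included, and the job is handed in when it is done.

Besides the shell and the picture viewer there is one more tool, called after "Emit:" in YAML: its name, and indented under it one key for each argument. step_arm: Moves the arm, as the interface text tells. Its arguments: {"type":"object","properties":{"series":{"type":"array"}},"required":["series"]}

```bash
mkdir -p pics; ls
cat > h.py <<'E'
import numpy as np, cv2
from plant import arm
from scipy.spatial.transform import Rotation as R
def spots(cam,labels):
    I=arm.camera_info(cam)
    for l in labels:
        for d in arm.spot_in(cam,l)[:3]:
            p=np.array(d["location"]); 
            f=192/np.tan(np.radians(I["vfov"]/2))
            w=(np.array(I["cam_to_world"])@np.r_[p,1])[:3]
            print(cam,l,round(d["score"],2),w.round(0),"px",(I["cx"]+f*p[0]/p[2]).round(),(I["cy"]+f*p[1]/p[2]).round())
def snap(cam,name):
    im=arm.read_camera(cam); cv2.imwrite(f"pics/{name}.png",im[:,:,::-1]); return im
E
python3 - <<'E'
from h import *
for c in ("top","side"):
    snap(c,c+"0"); I=arm.camera_info(c); print(I)
    spots(c,["vice","shaft","large_sprocket","spacer","small_sprocket","collar","tube_offcut","nut","bolt"])
print(arm.camera_info("wrist")); s=arm.state();print(s)
E
```

```text
pics
{'vfov': 46.79992381492753, 'cx': 255.95221747822006, 'cy': 198.90400550098056, 'cam_to_world': array([[-2.55756352e-02, -9.89545150e-01,  1.41937601e-01,
         3.13341488e+02],
       [-9.99463727e-01,  2.82155521e-02,  1.66174647e-02,
        -6.38986051e+00],
       [-2.04485794e-02, -1.41436481e-01, -9.89736115e-01,
         1.14698507e+03],
       [ 0.00000000e+00,  0.00000000e+00,  0.00000000e+00,
         1.00000000e+00]])}
top vice 0.62 [643. -75.  91.] px 289.0 126.0
top shaft 0.71 [634. -79. 141.] px 292.0 123.0
top large_sprocket 0.89 [ 416. -380.    6.] px 410.0 218.0
top large_sprocket 0.18 [452.  12.  14.] px 256.0 208.0
top spacer 0.55 [449.  11.  16.] px 257.0 209.0
top spacer 0.27 [634. -80. 141.] px 293.0 123.0
top small_sprocket 0.78 [ 381. -127.    7.] px 311.0 234.0
top small_sprocket 0.72 [ 299. -217.    6.] px 348.0 266.0
top small_sprocket 0.67 [ 480. -127.    4.] px 310.0 196.0
top collar 0.66 [424. 374.  10.] px 117.0 223.0
top tube_offcut 0.75 [397. 232.  35.] px 169.0 231.0
top nut 0.57 [641. -78.  89.] px 290.0 127.0
top nut 0.47 [ 574. -362.   18
[... 1556 characters left out ...]
00e+00]])}
{'clock': 1.0, 'joint_positions': array([ 1.06086700e+00,  8.72133768e-02,  1.37072201e+00,  1.82656555e-05,
        1.68362737e+00, -1.03101773e-01]), 'joint_velocities': array([ 0.00093858,  0.00122922, -0.00131401, -0.00054098,  0.00053442,
        0.001316  ]), 'tau': array([ 9.85545989e-05, -3.40049529e+01, -3.02604532e+01,  7.17557827e-02,
        2.37640488e-02,  2.56647235e-05]), 'eef_pos': array([217.63386071, 505.11117633, 205.48738011]), 'tool_rot': array([-6.34640534e-01, -3.07681390e+00, -5.33799711e-05]), 'force': array([ 0.43521444, -0.24232745,  0.0228913 ]), 'moment': array([0.00840262, 0.03480767, 0.00753056]), 'grip_force': 0.0, 'grip_width': 1.0005818122767978}
```

Run:
```python
import cv2,numpy as np
for c in("top","side"):
    im=cv2.imread(f"pics/{c}0.png"); cv2.imwrite(f"pics/{c}0b.png",cv2.resize(im,(800,600),interpolation=cv2.INTER_CUBIC))
```

```text
(no output)
```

View pics/top0b.png

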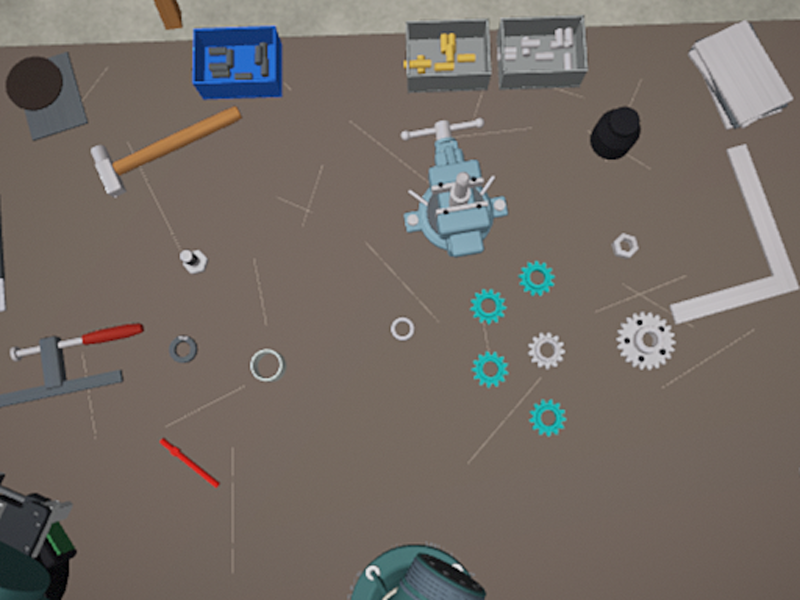

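View pics/side0b.png

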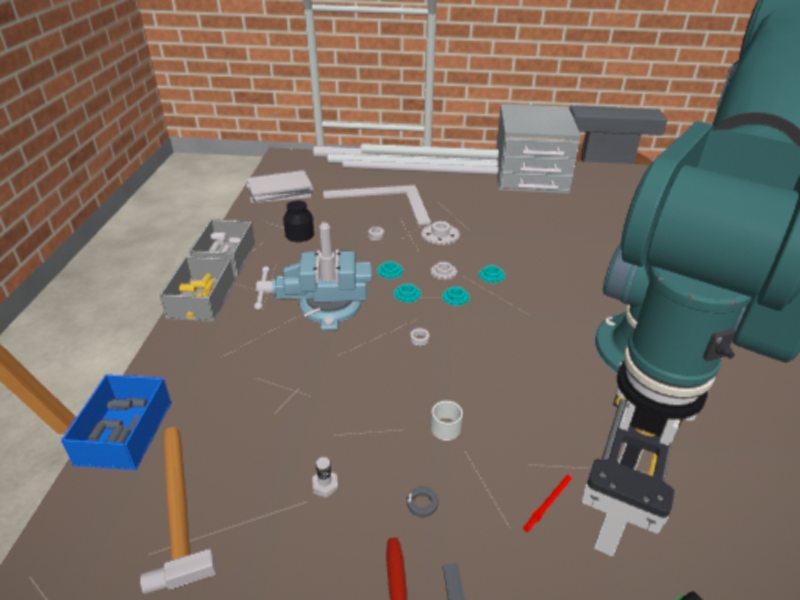

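The top view (800×600) shows the silver small sprocket at (546,350) among four turquoise ones. The large sprocket is at (645,340), the spacer at (402,329), the collar at (183,349) and the shaft at (462,185). The side view agrees. I'll square the tool to the world axes first, then go to the large sprocket.

Emit:
step_arm:
  series:
    - [[0, 0, 0, 0, 0, -7.8, 1], [0, 0, 0, 0, 0, -7.8, 1], [0, 0, 0, 0, 0, -7.7, 1], [-0.9, -3, 0, 0, 0, 0, 1], [-0.9, -4, 0, 0, 0, 0, 1], [-0.9, -4, 0, 0, 0, 0, 1], [-0.9, -4, 0, 0, 0, 0, 1], [-0.9, -4, 0, 0, 0, 0, 1], [-0.9, -4, 0, 0, 0, 0, 1], [-0.9, -4, 0, 0, 0, 0, 1]]

```text
clock: 2.0
eef_pos: [280.6, 233.7, 205.7]
tool_rot: [-0.001, 3.141, 0.001]
force: [0.8, -0.3, 0.5]
grip_width: 1.0
grip_force: 0.0
```

Emit:
step_arm:
  series:
    - [[-0.9, -4, 0, 0, 0, 0, 1], [-0.9, -4, 0, 0, 0, 0, 1], [-0.9, -4, 0, 0, 0, 0, 1], [-0.9, -4, 0, 0, 0, 0, 1], [-0.9, -4, 0, 0, 0, 0, 1], [-0.9, -4, 0, 0, 0, 0, 1], [-0.9, -4, 0, 0, 0, 0, 1], [-0.9, -4, 0, 0, 0, 0, 1], [-0.9, -4, 0, 0, 0, 0, 1], [-0.9, -4, 0, 0, 0, 0, 1]]

```text
clock: 3.0
eef_pos: [370.6, -166.8, 205.8]
tool_rot: [0.001, 3.141, -0.0]
force: [0.7, 0.1, -0.2]
grip_width: 1.0
grip_force: 0.0
```

Emit:
step_arm:
  series:
    - [[-0.9, -4, 1.5, 0, 0, 0, 1], [-0.9, -4, 1.5, 0, 0, 0, 1], [-0.9, -4, 1.5, 0, 0, 0, 1], [-0.9, -4, 1.5, 0, 0, 0, 1], [-0.9, -4, 1.5, 0, 0, 0, 1], [0, -1.3, 0, 0, 0, 0, 1], [0, 0, 0, 0, 0, 0, 1], [0, 0, 0, 0, 0, 0, 1]]

```text
clock: 3.8
eef_pos: [415.6, -377.3, 131.2]
tool_rot: [0.0, 3.141, 0.0]
force: [-0.5, 0.3, 0.0]
grip_width: 0.999
grip_force: 0.0
```

```bash
cat >> h.py <<'E'
def pose():
    s=arm.state(); T=np.eye(4); T[:3,:3]=R.from_rotvec(s["tool_rot"]).as_matrix(); T[:3,3]=s["eef_pos"]; return T
def wsnap(name):
    T=pose(); im=snap("wrist",name); return T@np.array(arm.camera_info("wrist")["hand_eye"]),im
def rays(C,uv):   # world rays of wrist pixels
    I=arm.camera_info("wrist"); f=192/np.tan(np.radians(I["vfov"]/2))
    d=(np.atleast_2d(uv).astype(float)-[I["cx"],I["cy"]])/f; r=np.linalg.norm(d,axis=1)+1e-9
    v=np.c_[d*(np.sin(r)/r)[:,None],np.cos(r)]
    return v@C[:3,:3].T
def onz(C,uv,z):
    v=rays(C,uv); return C[:3,3]+v*((z-C[2,3])/v[:,2])[:,None]
def proj(C,P):
    I=arm.camera_info("wrist"); f=192/np.tan(np.radians(I["vfov"]/2))
    p=(np.atleast_2d(P)-C[:3,3])@C[:3,:3]; r=np.hypot(p[:,0],p[:,1]); th=np.arctan2(r,p[:,2])
    return np.c_[I["cx"]+f*th*p[:,0]/r, I["cy"]+f*th*p[:,1]/r]
def rect(C,im,c,z,half=60,s=4):  # metric picture of plane z; x right=+x world, y up
    g=np.arange(-half,half,1/s); X,Y=np.meshgrid(c[0]+g,c[1]-g)
    uv=proj(C,np.c_[X.ravel(),Y.ravel(),np.full(X.size,z)]).astype(np.float32)
    return cv2.remap(im,uv[:,0].reshape(X.shape),uv[:,1].reshape(X.shape),cv2.INTER_LINEAR)
def wspots(C,labels):
    for l in labels:
        for d in arm.spot_in("wrist",l)[:3]:
            p=(C@np.r_[d["location"],1])[:3]; print(l,round(d["score"],2),p.round(1),proj(C,p).round()[0])
E
python3 - <<'E'
from h import *
C,im=wsnap("w1"); print(pose()[:3,3]); np.save("C1.npy",C); wspots(C,["large_sprocket"])
E
```

```text
[ 415.81361408 -376.94211126  131.58671944]
large_sprocket 0.88 [ 414.  -391.2    7.3] [241. 181.]
```

View pics/w1.png

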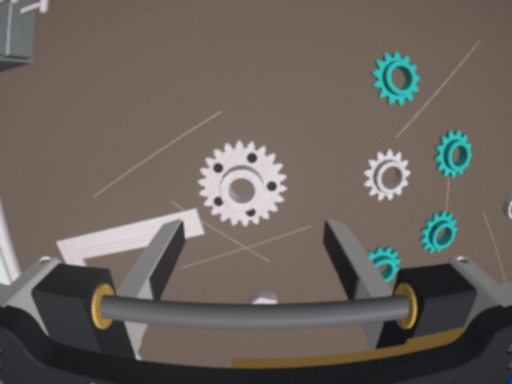

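The wrist view shows the large sprocket at (242,185), near the image centre, and the silver small sprocket at (388,176). The fingers are clear of both. Next I'll measure with blobs in the rectified plane.

```bash
cat >> h.py <<'E'
def blob(C,im,c,z,rad,half=70,s=4):
    """bright grey part on brown bench: outline centre/size in plane z near c"""
    r=rect(C,im,c,z,half,s); m=((r.min(axis=2)>120)).astype(np.uint8)
    m=cv2.morphologyEx(m,cv2.MORPH_CLOSE,np.ones((5,5)))
    cs=cv2.findContours(m,cv2.RETR_EXTERNAL,cv2.CHAIN_APPROX_NONE)[0]
    w=lambda u,v:(c[0]-half+u/s,c[1]+half-v/s)
    out=[]
    for k in cs:
        A=cv2.contourArea(k)/s/s
        if A<300: continue
        M=cv2.moments(k); (u,v),R_=cv2.minEnclosingCircle(k); e=cv2.fitEllipse(cv2.convexHull(k))
        out.append((np.round(w(M["m10"]/M["m00"],M["m01"]/M["m00"]),1),np.round(w(u,v),1),round(2*R_/s,1),np.round(w(*e[0]),1),np.round(np.array(e[1])/s,1)))
    for o in out: print("centroid",o[0],"encl",o[1],o[2],"ell",o[3],o[4])
    return r
def edgefit(C,im,c,z,rad,tol=4,dark_in=True):
    """circle of known radius rad in plane z near c: radial strongest gradient, robust fit"""
    s=4; r=cv2.GaussianBlur(cv2.cvtColor(rect(C,im,c,z,rad+12,s),cv2.COLOR_RGB2GRAY),(0,0),2).astype(float)
    h=rad+12; best=None
    a=np.radians(np.arange(0,360,4)); 
    for it in range(3):
        o=np.array([0.,0.]) if best is None else best
        P=[]
        q=np.arange(rad-tol,rad+tol,0.25)
        for t in a:
            x=o[0]+q*np.cos(t); y=o[1]+q*np.sin(t)
            v=cv2.remap(r.astype(np.float32),((x+h)*s).astype(np.float32)[None],((h-y)*s).astype(np.float32)[None],cv2.INTER_LINEAR)[0]
            g=np.gradient(v)*(1 if dark_in else -1); i=g.argmax()
            if g[i]>1.0: P.append((x[i],y[i]))
        P=np.array(P); from scipy.optimize import least_squares
        f=least_squares(lambda p:np.hypot(P[:,0]-p[0],P[:,1]-p[1])-p[2],[o[0],o[1],rad],loss="soft_l1",f_scale=0.5)
        best=f.x[:2]
    print("edge z",z,np.round(best+c[:2],1),"D",round(2*f.x[2],1),"n",len(P),"rms",np.sqrt(np.mean(np.clip(f.fun,-3,3)**2)).round(2))
    return best+c[:2]
E
python3 - <<'E'
from h import *
C=np.load("C1.npy"); im=cv2.imread("pics/w1.png")[:,:,::-1].copy()
c=np.array([414,-391.])
r=blob(C,im,c,7,47); edgefit(C,im,c,28,13); edgefit(C,im,c,28,22.5,dark_in=False)
b=rect(C,im,c,28,60,4); cv2.circle(b,(240,240),90,(255,0,0),1);cv2.circle(b,(240,240),52,(255,0,0),1)
o=onz(C,[[388,176]],7)[0][:2]; blob(C,im,o,7,30,45)
blob(C,im,[415,-391],0,47);cv2.imwrite("pics/r1.png",b[:,:,::-1])
E
```

```text
centroid [ 463.5 -447.8] encl [ 463.4 -449.4] 41.6 ell [ 464.6 -448. ] [28.6 47.7]
centroid [ 418.8 -390.6] encl [ 418.7 -390.6] 97.4 ell [ 418.8 -390.6] [96.9 97.3]
edge z 28 [ 418.7 -390.4] D 26.1 n 90 rms 0.19
edge z 28 [ 418.8 -390. ] D 43.6 n 62 rms 1.09
centroid [ 407.3 -227.1] encl [ 407.1 -227.4] 62.6 ell [ 407.1 -227.4] [61.8 62.4]
centroid [ 466.7 -448.9] encl [ 465.9 -450.8] 41.6 ell [ 466.9 -449.1] [30.6 44. ]
centroid [ 420.9 -390.9] encl [ 420.8 -390.8] 99.6 ell [ 420.8 -390.8] [99.2 99.6]
```

View pics/r1.png

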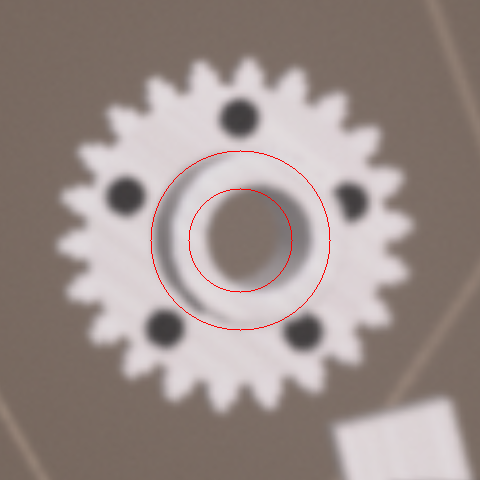

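The large sprocket's centre is at (418.7, −390.5), with the plate outline and the bore in agreement. The L-square's corner is clear of the fingers at a 64 mm opening, so I'll descend.

Emit:
step_arm:
  series:
    - [[-0.3, -1.3, 1, 0, 0, 0, 0.36], [0, 0, 3, 0, 0, 0, 0.36], [0, 0, 3, 0, 0, 0, 0.36], [0, 0, 2, 0, 0, 0, 0.36], [0, 0, 1, 0, 0, 0, 0.36], [0, 0, 0.5, 0, 0, 0, 0.36], [0, 0, 0, 0, 0, 0, 0.36], [0, 0, 0, 0, 0, 0, 0.36]]

```text
clock: 4.7
eef_pos: [419.3, -391.6, 26.8]
tool_rot: [-0.0, 3.14, -0.003]
force: [0.3, -0.3, 0.3]
grip_width: 0.68
grip_force: 0.0
```

Emit:
step_arm:
  series:
    - [[0.05, 0.1, 0.9, 0, 0, 0, 0.36], [0, 0, 0.8, 0, 0, 0, 0.36], [0, 0, 0, 0, 0, 0, 0.36], [0, 0, 0, 0, 0, 0, -0.2], [0, 0, 0, 0, 0, 0, -0.2], [0, 0, 0, 0, 0, 0, -0.2], [0, 0, 0, 0, 0, 0, -0.2], [0, 0, 0, 0, 0, 0, -0.2]]

```text
clock: 5.5
eef_pos: [418.0, -389.9, 8.5]
tool_rot: [0.0, 3.142, 0.0]
force: [-0.0, -0.6, -0.4]
grip_width: 0.462
grip_force: 30.0
```

Emit:
step_arm:
  series:
    - [[0, 0, -0.5, 0, 0, 0, -0.2], [0, 0, -1.5, 0, 0, 0, -0.2], [0, 0, -3, 0, 0, 0, -0.2], [0, 0, -3, 0, 0, 0, -0.2], [0, 0, -3, 0, 0, 0, -0.2], [0, 0, -3, 0, 0, 0, -0.2], [-2, 2, -3, 0, 0, 0, -0.2], [-2, 2, -3, 0, 0, 0, -0.2], [-2, 2, -3, 0, 0, 0, -0.2], [-2, 2, -3, 0, 0, 0, -0.2]]

```text
clock: 6.5
eef_pos: [498.2, -308.8, 270.4]
tool_rot: [0.001, 3.141, -0.0]
force: [0.3, -1.1, -3.6]
grip_width: 0.464
grip_force: 30.0
```

Emit:
step_arm:
  series:
    - [[-2, 2, -3, 0, 0, 0, -0.2], [-2, 2, 0, 0, 0, 0, -0.2], [-2, 2, 0, 0, 0, 0, -0.2], [-2, 2, 0, 0, 0, 0, -0.2], [-2, 2, 0, 0, 0, 0, -0.2], [-1, 1, 0, 0, 0, 0, -0.2], [0, 0, 0, 0, 0, 0, -0.2], [0, 0, 0, 0, 0, 0, -0.2], [0, 0, 0, 0, 0, 0, -0.2]]

```text
clock: 7.4
eef_pos: [607.2, -201.1, 298.8]
tool_rot: [-0.003, -3.141, 0.001]
force: [0.3, 0.1, -3.9]
grip_width: 0.462
grip_force: 30.0
```

Run:
```python
from h import *
C,im=wsnap("w2"); print(pose()[:3,3],arm.state()["force"],arm.state()["grip_width"]); np.save("C2.npy",C); wspots(C,["shaft","large_sprocket"])
```

```text
[ 607.18603979 -201.141603    298.81833868] [-0.28317033  0.570637   -5.01751686] 0.4637127272845055
shaft 0.64 [638.2 -89.3 150.5] [347. 202.]
large_sprocket 0.7 [ 591.4 -202.3  296.8] [253. 209.]
```

View pics/w2.png

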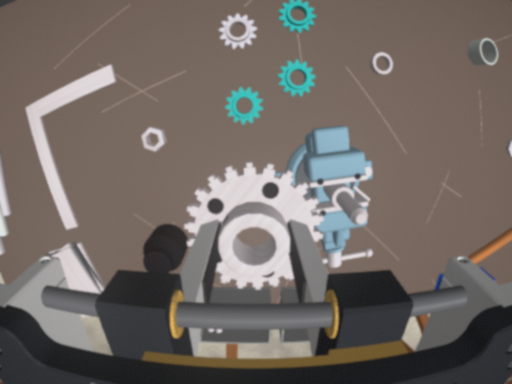

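Sprocket held level, with its bore at (253,240). The shaft runs from about (340,195) up to its top end near (362,213). I'll zoom in on the shaft and fit the bore.

Run:
```python
from h import *
C=np.load("C2.npy"); im=cv2.imread("pics/w2.png")[:,:,::-1].copy()
T=np.array([607.2,-201.1,298.8])
edgefit(C,im,T[:2],T[2]+19.5,13); edgefit(C,im,T[:2]+[0,0],T[2]-1.5,47.5,dark_in=False,tol=6)
cr=cv2.resize(im[170:240,310:400],None,fx=8,fy=8,interpolation=cv2.INTER_CUBIC)
for c,col in (((634,-80),(255,0,0)),((640,-85),(0,255,0))):
  for z,rr in((125,15.5),(125,10),(189,10),(195,6)):
    a=np.linspace(0,2*np.pi,60); P=np.c_[c[0]+rr*np.cos(a),c[1]+rr*np.sin(a),0*a+z]
    uv=((proj(C,P)-[310,170]+.5)*8).astype(np.int32); cv2.polylines(cr,[uv],True,col,1)
cv2.imwrite("pics/r2.png",cr[:,:,::-1])
```

```text
edge z 318.3 [ 607.8 -201.6] D 26.1 n 90 rms 0.13
edge z 297.3 [ 608.2 -201.2] D 90.4 n 77 rms 2.18
```

View pics/r2.png

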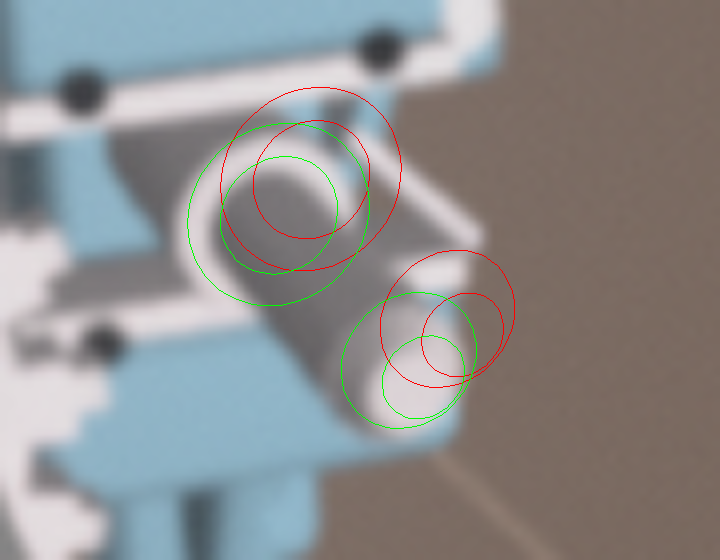

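The shaft fits at about (641.5, −86.2), so the shift from the held bore is (+33.7, +115.4). I'll move over it, lower to just above the top, and look through the bore.

Emit:
step_arm:
  series:
    - [[-1, 2.5, 0, 0, 0, 0, -0.2], [-1, 3, 0, 0, 0, 0, -0.2], [-1, 3, 0, 0, 0, 0, -0.2], [-0.4, 3, 0, 0, 0, 0, -0.2], [0, 0, 3, 0, 0, 0, -0.2], [0, 0, 3, 0, 0, 0, -0.2], [0, 0, 2.5, 0, 0, 0, -0.2], [0, 0, 0, 0, 0, 0, -0.2], [0, 0, 0, 0, 0, 0, -0.2]]

```text
clock: 8.45
eef_pos: [641.7, -85.4, 213.6]
tool_rot: [-0.001, -3.141, -0.0]
force: [0.3, -0.5, -2.6]
grip_width: 0.461
grip_force: 30.0
```

```bash
cat >> h.py <<'E'
def look(name,box=(200,190,300,260),k=7,rings=()):
    C,im=wsnap(name); np.save(name+".npy",C); s=arm.state(); print(s["eef_pos"].round(1),s["force"].round(1),round(s["grip_width"],3))
    x0,y0,x1,y1=box; cr=cv2.resize(im[y0:y1,x0:x1],None,fx=k,fy=k,interpolation=cv2.INTER_CUBIC)
    for c,z,rr in rings:
        a=np.linspace(0,2*np.pi,60); P=np.c_[c[0]+rr*np.cos(a),c[1]+rr*np.sin(a),0*a+z]
        cv2.polylines(cr,[((proj(C,P)-[x0,y0]+.5)*k).astype(np.int32)],True,(255,0,0),1)
    cv2.imwrite(f"pics/{name}c.png",cr[:,:,::-1]); return C,im
E
python3 - <<'E'
from h import *
p=pose()[:3,3]
C,im=look("w3",(190,170,300,252),7,[((641.5,-86.2),195,6),((641.5,-86.2),189,10)]); edgefit(C,im,p[:2],p[2]+19.5,13)
E
```

```text
[642.6 -85.5 215.3] [ 0.3  1.2 -4. ] 0.469
edge z 233.1393953120037 [642.4 -85.9] D 26.2 n 90 rms 0.26
```

View pics/w3c.png

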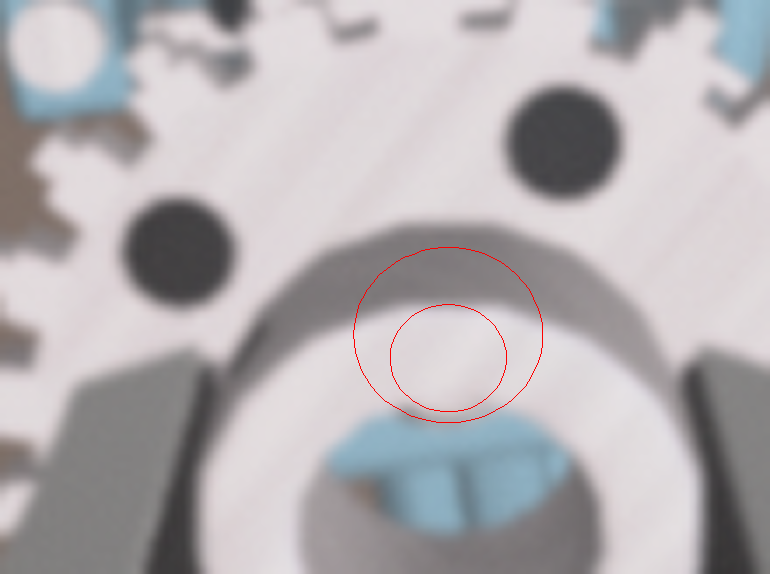

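The hub hides the shaft from this angle, which fits it being behind the bore. I'll lower in small steps and watch the force.

Emit:
step_arm:
  series:
    - [[0, 0, 0.8, 0, 0, 0, -0.2], [0, 0, 0.6, 0, 0, 0, -0.2], [0, 0, 0.5, 0, 0, 0, -0.2], [0, 0, 0.5, 0, 0, 0, -0.2], [0, 0, 0.4, 0, 0, 0, -0.2], [0, 0, 0, 0, 0, 0, -0.2], [0, 0, 0, 0, 0, 0, -0.2]]

```text
clock: 9.2
eef_pos: [642.0, -84.9, 185.3]
tool_rot: [-0.0, -3.141, -0.0]
force: [0.3, -0.8, -3.4]
grip_width: 0.462
grip_force: 30.0
```

Emit:
step_arm:
  series:
    - [[0, 0, 1, 0, 0, 0, -0.2], [0, 0, 1, 0, 0, 0, -0.2], [0, 0, 1, 0, 0, 0, -0.2], [0, 0, 1, 0, 0, 0, -0.2], [0, 0, 0.5, 0, 0, 0, -0.2], [0, 0, 0.3, 0, 0, 0, -0.2], [0, 0, 0, 0, 0, 0, -0.2]]

```text
clock: 9.9
eef_pos: [641.8, -84.9, 136.9]
tool_rot: [-0.0, -3.141, -0.0]
force: [0.4, -0.4, -3.2]
grip_width: 0.462
grip_force: 30.0
```

Emit:
step_arm:
  series:
    - [[0, 0, 0.15, 0, 0, 0, -0.2], [0, 0, 0.15, 0, 0, 0, -0.2], [0, 0, 0, 0, 0, 0, -0.2]]

```text
clock: 10.2
eef_pos: [642.1, -84.9, 134.7]
tool_rot: [0.0, 3.141, 0.0]
force: [0.6, 0.4, -4.7]
grip_width: 0.463
grip_force: 30.0
```

Emit:
step_arm:
  series:
    - [[0, 0, 0.1, 0, 0, 0, -0.2], [0, 0, 0, 0, 0, 0, -0.2]]

```text
clock: 10.4
eef_pos: [642.1, -84.9, 133.5]
tool_rot: [0.0, 3.141, 0.0]
force: [-0.5, -1.1, -4.1]
grip_width: 0.467
grip_force: 30.0
```

Emit:
step_arm:
  series:
    - [[0, 0, 0.1, 0, 0, 0, -0.2], [0, 0, 0, 0, 0, 0, -0.2]]

```text
clock: 10.6
eef_pos: [642.2, -84.9, 133.5]
tool_rot: [0.0, 3.141, -0.0]
force: [-2.5, -0.2, -1.4]
grip_width: 0.462
grip_force: 30.0
```

Emit:
step_arm:
  series:
    - [[0, 0, 0.05, 0, 0, 0, -0.2], [0, 0, 0, 0, 0, 0, -0.2]]

```text
clock: 10.8
eef_pos: [642.2, -85.0, 133.4]
tool_rot: [0.0, 3.14, -0.0]
force: [-2.7, 0.5, 3.1]
grip_width: 0.465
grip_force: 30.0
```

Emit:
step_arm:
  series:
    - [[0, 0, -0.1, 0, 0, 0, 0.36], [0, 0, 0, 0, 0, 0, 0.36], [0, 0, 0, 0, 0, 0, 0.36], [0, 0, -1, 0, 0, 0, 0.36], [0, 0, -2, 0, 0, 0, 0.36], [0, 0, -3, 0, 0, 0, 0.36], [0, 0, -4, 0, 0, 0, 0.36], [0, 0, -4, 0, 0, 0, 0.36], [0, 0, -2.9, 0, 0, 0, 0.36], [0, 0, 0, 0, 0, 0, 0.36]]

```text
clock: 11.8
eef_pos: [643.7, -85.3, 309.4]
tool_rot: [0.0, 3.129, -0.004]
force: [-0.6, -0.4, 0.6]
grip_width: 0.679
grip_force: 0.0
```

Emit:
step_arm:
  series:
    - [[0, 0, 0, 0, 0, 0, 0.8], [0, 0, 0, 0, 0, 0, 0.8]]

```text
clock: 12.0
eef_pos: [641.6, -84.8, 299.7]
tool_rot: [-0.0, -3.138, -0.001]
force: [0.2, -0.2, -1.7]
grip_width: 0.815
grip_force: 0.0
```

Run:
```python
from h import *
p=pose()[:3,3]; c=(642.2,-85)
C,im=look("w4",(180,130,330,250),5,[(c,195,6),(c,189,10),(c,153,22.5),(c,132,47.5)])
edgefit(C,im,np.array(c),153,22.5,dark_in=False); blob(C,im,np.array(c),132,47)
```

```text
[641.4 -84.8 299.3] [ 0.3 -0.9 -0.7] 0.858
edge z 153 [642.9 -84.9] D 43.3 n 71 rms 1.52
centroid [578.  -93.6] encl [574.8 -90.3] 49.8 ell [576.7 -93.2] [18.2 54.7]
centroid [640.5 -83.1] encl [643.5 -81.8] 144.7 ell [640.5 -81.9] [135.  135.3]
```

View pics/w4c.png

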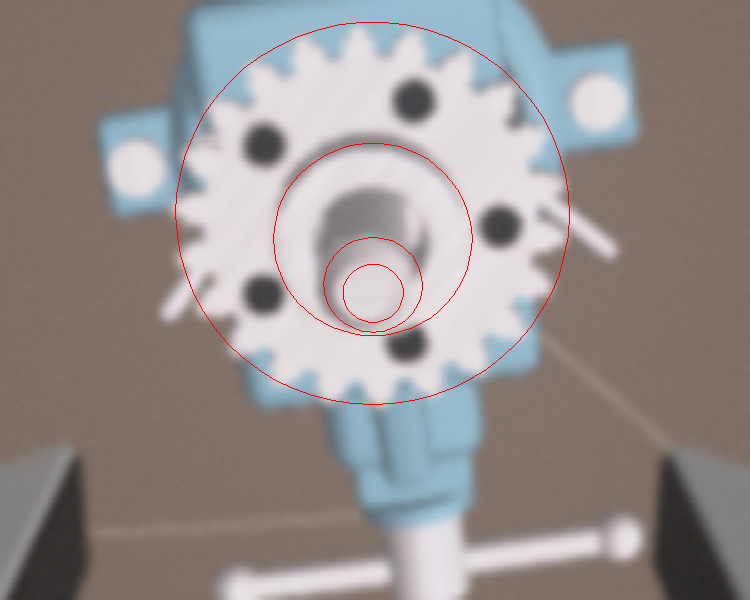

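The large sprocket sits flush on the shoulder. Its rings match at crop (372,290) and the shaft comes through the bore. The spacer is next.

Emit:
step_arm:
  series:
    - [[2, 1, 0, 0, 0, 0, 0.8], [3, 1.5, 0, 0, 0, 0, 0.8], [3, 1.5, 0, 0, 0, 0, 0.8], [3, 1.5, 3, 0, 0, 0, 0.8], [3, 1.5, 4, 0, 0, 0, 0.8], [3, 1.5, 4, 0, 0, 0, 0.8], [2.2, 1.1, 3, 0, 0, 0, 0.8], [0, 0, 2, 0, 0, 0, 0.8], [0, 0, 1, 0, 0, 0, 0.8], [0, 0, 0, 0, 0, 0, 0.8]]

```text
clock: 13.05
eef_pos: [451.1, 9.9, 133.0]
tool_rot: [-0.0, -3.137, -0.001]
force: [-0.4, -0.8, -0.6]
grip_width: 0.896
grip_force: 0.0
```

Emit:
step_arm:
  series:
    - [[0, 0, 0, 0, 0, 0, 0.2], [0, 0, 0, 0, 0, 0, 0.2]]

```text
clock: 13.25
eef_pos: [453.9, 9.5, 136.7]
tool_rot: [0.001, 3.139, -0.0]
force: [-0.1, 0.3, 0.3]
grip_width: 0.763
grip_force: 0.0
```

Run:
```python
from h import *
C,im=wsnap("w5"); print(pose()[:3,3]); np.save("w5.npy",C); wspots(C,["spacer"])
blob(C,im,np.array([450,11.]),13,19); c=np.array(onz(C,[[254,188]],14)[0][:2]); print(c)
d=arm.spot_in("wrist","spacer")
if d:
    c=(C@np.r_[d[0]["location"],1])[:2]; blob(C,im,c,13,19,40); edgefit(C,im,c,14,13); edgefit(C,im,c,14,19,dark_in=False)
```

```text
[453.82062775   9.55399318 136.67326626]
spacer 0.7 [448.9   6.3  12.9] [251. 177.]
centroid [448.8   8.3] encl [448.8   8.5] 40.8 ell [448.8   8.3] [39.6 40.6]
[460.26956266   9.11258778]
centroid [448.8   8.3] encl [448.8   8.6] 40.8 ell [448.8   8.4] [39.6 40.6]
edge z 14 [448.8   8.3] D 25.8 n 90 rms 0.18
edge z 14 [448.8   8.3] D 36.9 n 90 rms 0.18
```

Emit:
step_arm:
  series:
    - [[0.6, -0.1, 2, 0, 0, 0, 0.2], [0, 0, 3, 0, 0, 0, 0.2], [0, 0, 3, 0, 0, 0, 0.2], [0, 0, 2, 0, 0, 0, 0.2], [0, 0, 1, 0, 0, 0, 0.2], [0, 0, 0, 0, 0, 0, 0.2], [0, 0, 0, 0, 0, 0, 0.2], [0, 0, 0, 0, 0, 0, 0.2]]

```text
clock: 14.2
eef_pos: [448.0, 8.7, 27.0]
tool_rot: [0.0, 3.138, -0.0]
force: [0.5, 0.4, 0.1]
grip_width: 0.601
grip_force: 0.0
```

Run:
```python
from h import *
p=pose()[:3,3]; print(p)
C,im=wsnap("w6"); c=np.array([448.8,8.3]); edgefit(C,im,c,14,13); blob(C,im,c,13,19,40); p=pose()[:3,3]; print(p)
```

```text
[447.98044841   8.69319173  26.96888507]
edge z 14 [448.7   8.3] D 26.0 n 90 rms 0.13
centroid [448.2   8.4] encl [447.7   8.2] 42.4 ell [448.1   8.4] [38.6 42.2]
[447.88601553   8.72651381  26.90209247]
```

Emit:
step_arm:
  series:
    - [[0, 0, 1.2, 0, 0, 0, 0.2], [0, 0, 0.8, 0, 0, 0, 0.2], [0, 0, 0.4, 0, 0, 0, 0.2], [0, 0, 0, 0, 0, 0, 0.2], [0, 0, 0, 0, 0, 0, -0.4], [0, 0, 0, 0, 0, 0, -0.4], [0, 0, 0, 0, 0, 0, -0.4], [0, 0, 0, 0, 0, 0, -0.4], [0, 0, 0, 0, 0, 0, -0.4]]

```text
clock: 15.15
eef_pos: [446.5, 8.9, 1.2]
tool_rot: [-0.0, -3.141, -0.0]
force: [-0.4, -0.0, 0.2]
grip_width: 0.385
grip_force: 29.8
```

Run:
```python
from h import *
for i in range(3):
    C,im=wsnap("w7"); p=pose()[:3,3]; print(p, arm.state()["joint_velocities"].round(3)); edgefit(C,im,p[:2],14,13)
```

```text
[446.49675382   8.86834677   1.25644849] [ 0.001  0.001 -0.002  0.    -0.    -0.001]
edge z 14 [448.7   8.4] D 26.0 n 90 rms 0.09
[446.50577788   8.85251089   1.25360118] [-0.001  0.     0.    -0.     0.    -0.001]
edge z 14 [448.7   8.4] D 26.0 n 90 rms 0.12
[446.5418436    8.84906555   1.28984306] [ 0.     0.    -0.002  0.002  0.001  0.001]
edge z 14 [448.7   8.4] D 25.9 n 90 rms 0.12
```

Emit:
step_arm:
  series:
    - [[0, 0, 0, 0, 0, 0, 0.1], [0, 0, 0, 0, 0, 0, 0.1], [-0.15, 0, -0.2, 0, 0, 0, 0.1], [0, 0, 0, 0, 0, 0, 0.1], [0, 0, 0, 0, 0, 0, -0.4], [0, 0, 0, 0, 0, 0, -0.4], [0, 0, 0, 0, 0, 0, -0.4], [0, 0, 0, 0, 0, 0, -0.4]]

```text
clock: 16.1
eef_pos: [448.1, 8.9, 3.3]
tool_rot: [0.0, 3.142, 0.0]
force: [0.3, -0.3, 1.0]
grip_width: 0.385
grip_force: 30.0
```

Run:
```python
from h import *
C,im=wsnap("w8"); p=pose()[:3,3]; print(p,arm.state()["grip_force"]); edgefit(C,im,p[:2],14,13)
```

```text
[448.08195905   8.84305941   3.35855044] 29.99989447183907
edge z 14 [448.7   8.4] D 26.0 n 90 rms 0.11
```

Emit:
step_arm:
  series:
    - [[0, 0, -1, 0, 0, 0, -0.4], [0, 0, -3, 0, 0, 0, -0.4], [0, 0, -3, 0, 0, 0, -0.4], [0, 0, -3, 0, 0, 0, -0.4], [-2, -1, -3, 0, 0, 0, -0.4], [-3, -1.5, -3, 0, 0, 0, -0.4], [-3, -1.5, -3, 0, 0, 0, -0.4], [-3, -1.5, -2.2, 0, 0, 0, -0.4], [-3, -1.5, 0, 0, 0, 0, -0.4], [-3, -1.4, 0, 0, 0, 0, -0.4]]

```text
clock: 17.15
eef_pos: [619.7, -76.0, 217.4]
tool_rot: [0.001, 3.139, -0.001]
force: [-0.0, 0.0, 0.0]
grip_width: 0.386
grip_force: 30.0
```

Emit:
step_arm:
  series:
    - [[-2, -0.7, 0, 0, 0, 0, -0.4], [-0.4, -0.3, 0, 0, 0, 0, -0.4], [0, 0, 0, 0, 0, 0, -0.4], [0, 0, 0, 0, 0, 0, -0.4], [0, 0, 0, 0, 0, 0, -0.4]]

```text
clock: 17.65
eef_pos: [641.3, -84.7, 216.1]
tool_rot: [-0.0, 3.141, 0.0]
force: [0.1, -0.8, -1.3]
grip_width: 0.387
grip_force: 30.0
```

Emit:
step_arm:
  series:
    - [[-0.08, -0.02, 1, 0, 0, 0, -0.4], [0, 0, 0.8, 0, 0, 0, -0.4], [0, 0, 0.5, 0, 0, 0, -0.4], [0, 0, 0.5, 0, 0, 0, -0.4], [0, 0, 0.5, 0, 0, 0, -0.4], [0, 0, 0.5, 0, 0, 0, -0.4], [0, 0, 0, 0, 0, 0, -0.4], [0, 0, 0, 0, 0, 0, -0.4]]

```text
clock: 18.45
eef_pos: [642.9, -85.4, 177.3]
tool_rot: [-0.0, -3.142, -0.0]
force: [-0.1, -0.6, -0.5]
grip_width: 0.381
grip_force: 30.0
```

Emit:
step_arm:
  series:
    - [[0.06, 0.03, 0.6, 0, 0, 0, -0.4], [0, 0, 0.6, 0, 0, 0, -0.4], [0, 0, 0.4, 0, 0, 0, -0.4], [0, 0, 0.2, 0, 0, 0, -0.4], [0, 0, 0, 0, 0, 0, -0.4], [0, 0, 0, 0, 0, 0, -0.4]]

```text
clock: 19.05
eef_pos: [642.3, -85.1, 159.4]
tool_rot: [0.0, 3.141, 0.0]
force: [0.1, 0.2, -0.2]
grip_width: 0.381
grip_force: 30.0
```

Emit:
step_arm:
  series:
    - [[0, 0, 0.1, 0, 0, 0, -0.4], [0, 0, 0, 0, 0, 0, -0.4], [0, 0, 0, 0, 0, 0, -0.4]]

```text
clock: 19.35
eef_pos: [642.4, -85.1, 158.5]
tool_rot: [0.0, 3.141, 0.0]
force: [-0.1, -0.4, 0.2]
grip_width: 0.386
grip_force: 30.0
```

Emit:
step_arm:
  series:
    - [[0, 0, 0.1, 0, 0, 0, -0.4], [0, 0, 0, 0, 0, 0, -0.4], [0, 0, 0, 0, 0, 0, -0.4]]

```text
clock: 19.65
eef_pos: [642.3, -85.1, 157.3]
tool_rot: [-0.0, -3.142, -0.0]
force: [0.9, -0.8, -0.6]
grip_width: 0.385
grip_force: 30.0
```

Emit:
step_arm:
  series:
    - [[0, 0, 0.1, 0, 0, 0, -0.4], [0, 0, 0, 0, 0, 0, -0.4], [0, 0, 0, 0, 0, 0, -0.4]]

```text
clock: 19.95
eef_pos: [642.4, -85.1, 156.4]
tool_rot: [0.0, 3.141, 0.0]
force: [-0.2, -0.3, 0.1]
grip_width: 0.383
grip_force: 30.0
```

Emit:
step_arm:
  series:
    - [[0, 0, 0.07, 0, 0, 0, -0.4], [0, 0, 0, 0, 0, 0, -0.4], [0, 0, 0, 0, 0, 0, -0.4]]

```text
clock: 20.25
eef_pos: [642.4, -85.1, 156.4]
tool_rot: [0.0, 3.141, -0.0]
force: [-1.3, 1.2, 3.5]
grip_width: 0.389
grip_force: 30.0
```

Emit:
step_arm:
  series:
    - [[0, 0, 0, 0, 0, 0, 0.2], [0, 0, 0, 0, 0, 0, 0.2], [0, 0, 0, 0, 0, 0, 0.2], [0, 0, -1, 0, 0, 0, 0.2], [0, 0, -2, 0, 0, 0, 0.2], [0, 0, -3, 0, 0, 0, 0.2], [0, 0, -3, 0, 0, 0, 0.2], [2, -1, -1, 0, 0, 0, 0.2], [3, -1.8, 0, 0, 0, 0, 0.2], [3, -1.8, 0, 0, 0, 0, 0.2]]

```text
clock: 21.25
eef_pos: [561.9, -131.4, 257.0]
tool_rot: [-0.002, 3.139, -0.001]
force: [0.3, -0.1, -0.3]
grip_width: 0.6
grip_force: 0.0
```

Emit:
step_arm:
  series:
    - [[3, -1.8, 0, 0, 0, 0, 0.2], [3, -1.8, 2, 0, 0, 0, 0.2], [3, -1.8, 3, 0, 0, 0, 0.2], [3, -1.8, 3, 0, 0, 0, 0.2], [3, -1.8, 3, 0, 0, 0, 0.2], [0.6, -0.6, 1, 0, 0, 0, 0.2], [0, 0, 0, 0, 0, 0, 0.2], [0, 0, 0, 0, 0, 0, 0.2], [0, 0, 0, 0, 0, 0, 0.2]]

```text
clock: 22.15
eef_pos: [408.4, -227.3, 137.8]
tool_rot: [-0.002, 3.138, -0.003]
force: [0.2, 0.0, -0.2]
grip_width: 0.599
grip_force: 0.0
```

Run:
```python
from h import *
c=np.array([407.2,-227.2])
C,im=look("w9",(190,110,320,220),6,[(c,7,30),(c,18,19)]); blob(C,im,c,7,30,40); edgefit(C,im,c,18,13)
```

```text
[ 408.3 -227.2  137.6] [-0.3 -0.   0.7] 0.599
centroid [ 407.1 -226.9] encl [ 407.1 -227. ] 63.1 ell [ 407. -227.] [62.6 62.9]
edge z 18 [ 407.  -226.8] D 25.9 n 90 rms 0.2
```

View pics/w9c.png

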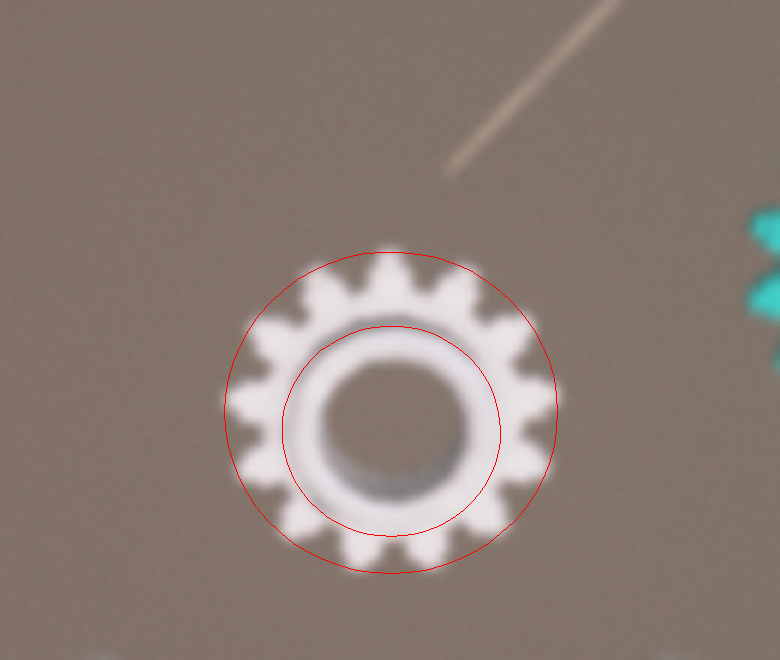

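The silver small sprocket lies hub up at (407.0, −226.8), clear of the turquoise ones.

Emit:
step_arm:
  series:
    - [[0.2, 0.08, 2, 0, 0, 0, 0.2], [0, 0, 3, 0, 0, 0, 0.2], [0, 0, 3, 0, 0, 0, 0.2], [0, 0, 2, 0, 0, 0, 0.2], [0, 0, 1, 0, 0, 0, 0.2], [0, 0, 0, 0, 0, 0, 0.2], [0, 0, 0, 0, 0, 0, 0.2], [0, 0, 0, 0, 0, 0, 0.2]]

```text
clock: 23.0
eef_pos: [405.6, -227.0, 27.4]
tool_rot: [-0.0, 3.139, -0.003]
force: [-0.8, 0.1, -0.0]
grip_width: 0.6
grip_force: 0.0
```

Emit:
step_arm:
  series:
    - [[-0.08, 0.05, 0.8, 0, 0, 0, 0.2], [0, 0, 0.6, 0, 0, 0, 0.2], [0, 0, 0.2, 0, 0, 0, 0.2], [0, 0, 0, 0, 0, 0, 0.2], [0, 0, 0, 0, 0, 0, 0.2], [0, 0, 0, 0, 0, 0, 0.2]]

```text
clock: 23.6
eef_pos: [405.2, -225.9, 9.8]
tool_rot: [0.0, 3.141, -0.0]
force: [0.7, 0.3, -0.6]
grip_width: 0.601
grip_force: 0.0
```

Emit:
step_arm:
  series:
    - [[-0.12, -0.05, 0, 0, 0, 0, 0.2], [0, 0, 0, 0, 0, 0, 0.2], [0, 0, 0, 0, 0, 0, -0.4], [0, 0, 0, 0, 0, 0, -0.4], [0, 0, 0, 0, 0, 0, -0.4], [0, 0, 0, 0, 0, 0, -0.4], [0, 0, 0, 0, 0, 0, -0.4]]

```text
clock: 24.3
eef_pos: [406.3, -226.2, 9.6]
tool_rot: [0.0, 3.142, 0.0]
force: [0.8, -0.7, 0.1]
grip_width: 0.385
grip_force: 30.0
```

Run:
```python
from h import *
C,im=wsnap("w10"); p=pose()[:3,3]; print(p,arm.state()["grip_force"]); edgefit(C,im,p[:2],18,13)
```

```text
[ 406.28119918 -226.2468496     9.64940448] 29.999917913228273
edge z 18 [ 406.9 -226.7] D 26.1 n 90 rms 0.11
```

Emit:
step_arm:
  series:
    - [[0, 0, -1, 0, 0, 0, -0.4], [0, 0, -3, 0, 0, 0, -0.4], [0, 0, -3, 0, 0, 0, -0.4], [-1, 0.6, -3, 0, 0, 0, -0.4], [-3, 1.8, -3, 0, 0, 0, -0.4], [-3, 1.8, -3, 0, 0, 0, -0.4], [-3, 1.8, -3, 0, 0, 0, -0.4], [-3, 1.8, -2, 0, 0, 0, -0.4], [-3, 1.8, 0, 0, 0, 0, -0.4], [-3, 1.8, 0, 0, 0, 0, -0.4]]

```text
clock: 25.35
eef_pos: [597.7, -111.5, 221.5]
tool_rot: [-0.0, 3.139, -0.001]
force: [-0.3, -0.5, -2.2]
grip_width: 0.382
grip_force: 30.0
```

Emit:
step_arm:
  series:
    - [[-2.5, 1.5, 0, 0, 0, 0, -0.4], [-1.5, 0.8, 0, 0, 0, 0, -0.4], [-0.6, 0.4, 0, 0, 0, 0, -0.4], [0, 0, 0, 0, 0, 0, -0.4], [0, 0, 0, 0, 0, 0, -0.4], [0, 0, 0, 0, 0, 0, -0.4]]

```text
clock: 25.95
eef_pos: [641.6, -86.0, 220.2]
tool_rot: [0.002, 3.141, -0.0]
force: [-0.3, 0.3, -1.7]
grip_width: 0.386
grip_force: 30.0
```

Bottom at about 210.5, so the seat is at tip 176.7, 43.5 mm further down.

Emit:
step_arm:
  series:
    - [[-0.05, 0.1, 1, 0, 0, 0, -0.4], [0, 0, 0.6, 0, 0, 0, -0.4], [0, 0, 0.5, 0, 0, 0, -0.4], [0, 0, 0.5, 0, 0, 0, -0.4], [0, 0, 0.4, 0, 0, 0, -0.4], [0, 0, 0.3, 0, 0, 0, -0.4], [0, 0, 0, 0, 0, 0, -0.4], [0, 0, 0, 0, 0, 0, -0.4]]

```text
clock: 26.75
eef_pos: [642.9, -84.3, 186.8]
tool_rot: [0.0, 3.141, 0.0]
force: [0.4, -0.6, -1.4]
grip_width: 0.388
grip_force: 30.0
```

Emit:
step_arm:
  series:
    - [[0.06, -0.06, 0.3, 0, 0, 0, -0.4], [0, 0, 0.3, 0, 0, 0, -0.4], [0, 0, 0.15, 0, 0, 0, -0.4], [0, 0, 0, 0, 0, 0, -0.4], [0, 0, 0, 0, 0, 0, -0.4]]

```text
clock: 27.25
eef_pos: [642.2, -84.9, 179.1]
tool_rot: [-0.0, -3.141, -0.0]
force: [0.5, -0.9, -1.2]
grip_width: 0.382
grip_force: 30.0
```

Emit:
step_arm:
  series:
    - [[0, 0, 0.1, 0, 0, 0, -0.4], [0, 0, 0, 0, 0, 0, -0.4], [0, 0, 0, 0, 0, 0, -0.4]]

```text
clock: 27.55
eef_pos: [642.2, -84.9, 178.2]
tool_rot: [0.0, 3.141, 0.0]
force: [-0.2, -0.2, -0.5]
grip_width: 0.382
grip_force: 30.0
```

Emit:
step_arm:
  series:
    - [[0, 0, 0.1, 0, 0, 0, -0.4], [0, 0, 0, 0, 0, 0, -0.4], [0, 0, 0, 0, 0, 0, -0.4]]

```text
clock: 27.85
eef_pos: [642.2, -84.9, 177.1]
tool_rot: [-0.0, -3.142, -0.0]
force: [-0.2, 0.0, -1.2]
grip_width: 0.383
grip_force: 30.0
```

Emit:
step_arm:
  series:
    - [[0, 0, 0.07, 0, 0, 0, -0.4], [0, 0, 0, 0, 0, 0, -0.4], [0, 0, 0, 0, 0, 0, -0.4]]

```text
clock: 28.15
eef_pos: [642.3, -84.9, 176.7]
tool_rot: [0.0, 3.141, -0.0]
force: [-0.0, 0.1, 0.1]
grip_width: 0.386
grip_force: 30.0
```

Emit:
step_arm:
  series:
    - [[0, 0, 0.06, 0, 0, 0, -0.4], [0, 0, 0, 0, 0, 0, -0.4], [0, 0, 0, 0, 0, 0, -0.4]]

```text
clock: 28.45
eef_pos: [642.4, -84.9, 176.6]
tool_rot: [0.0, 3.14, -0.0]
force: [-0.7, 0.3, 3.7]
grip_width: 0.386
grip_force: 30.0
```

Emit:
step_arm:
  series:
    - [[0, 0, 0, 0, 0, 0, 0.2], [0, 0, 0, 0, 0, 0, 0.2], [0, 0, 0, 0, 0, 0, 0.2], [0, 0, -1, 0, 0, 0, 0.6], [0, 0, -3, 0, 0, 0, 0.6], [0, 0, -3, 0, 0, 0, 0.6], [0, 0, -3, 0, 0, 0, 0.6], [0, 0, -2, 0, 0, 0, 0.6], [0, 0, 0, 0, 0, 0, 0.6], [0, 0, 0, 0, 0, 0, 0.6]]

```text
clock: 29.45
eef_pos: [642.3, -84.9, 296.0]
tool_rot: [0.0, 3.141, -0.0]
force: [0.2, 0.1, -1.1]
grip_width: 0.799
grip_force: 0.0
```

Run:
```python
from h import *
c=(642.9,-85.3)
look("w11",(180,130,330,250),5,[(c,195,6),(c,189,10),(c,185,19),(c,174,30),(c,132,47.5)])
```

```text
[641.9 -84.9 294.6] [-0.   1.4  0.4] 0.799
```

View pics/w11c.png

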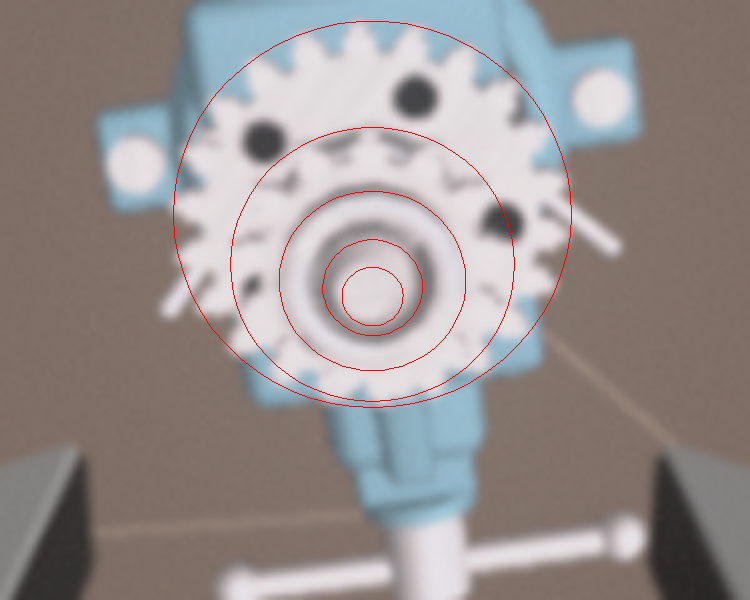

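All three parts are stacked concentric and flat, with the shaft tip at crop (372,295). The collar is next.

Emit:
step_arm:
  series:
    - [[1, 2, 0, 0, 0, 0, 0.6], [1.8, 3.8, 0, 0, 0, 0, 0.6], [1.8, 3.8, 0, 0, 0, 0, 0.6], [1.8, 3.8, 0, 0, 0, 0, 0.6], [1.8, 3.8, 0, 0, 0, 0, 0.6], [1.8, 3.8, 0, 0, 0, 0, 0.6], [1.8, 3.8, 2, 0, 0, 0, 0.6], [1.8, 3.8, 2, 0, 0, 0, 0.6], [1.8, 3.8, 3, 0, 0, 0, 0.6], [1.8, 3.8, 3, 0, 0, 0, 0.6]]

```text
clock: 30.5
eef_pos: [469.5, 275.7, 195.0]
tool_rot: [-0.0, -3.139, 0.001]
force: [-0.6, -0.2, 0.2]
grip_width: 0.798
grip_force: 0.0
```

Emit:
step_arm:
  series:
    - [[1.8, 3.8, 3, 0, 0, 0, 0.6], [1.8, 3.8, 2, 0, 0, 0, 0.6], [1, 2.1, 1, 0, 0, 0, 0.6], [0, 0, 0, 0, 0, 0, 0.6], [0, 0, 0, 0, 0, 0, 0.6], [0, 0, 0, 0, 0, 0, 0.6]]

```text
clock: 31.1
eef_pos: [426.5, 369.6, 138.8]
tool_rot: [0.002, 3.141, -0.001]
force: [0.6, -0.0, -0.2]
grip_width: 0.8
grip_force: 0.0
```

Run:
```python
from h import *
p=pose()[:3,3]
C,im=look("w12",(180,110,330,230),5); wspots(C,["collar"])
d=arm.spot_in("wrist","collar")
c=(C@np.r_[d[0]["location"],1])[:2]
for i in range(2): c=edgefit(C,im,c,11,23,tol=5)
edgefit(C,im,c,11,13,dark_in=False)
edgefit(C,im,c,11,13,dark_in=True)
```

```text
[426.8 369.6 139.2] [ 0.4 -0.5  0.2] 0.8
collar 0.83 [422.2 373.6  10.2] [258. 177.]
collar 0.53 [591.4 -51.3  10.8] [  6. 277.]
edge z 11 [421.  371.1] D 41.6 n 74 rms 1.57
edge z 11 [421.  370.5] D 40.9 n 80 rms 1.67
edge z 11 [418.8 370.7] D 30.8 n 76 rms 1.5
edge z 11 [425.  373.3] D 27.7 n 47 rms 1.32
```

View pics/w12c.png

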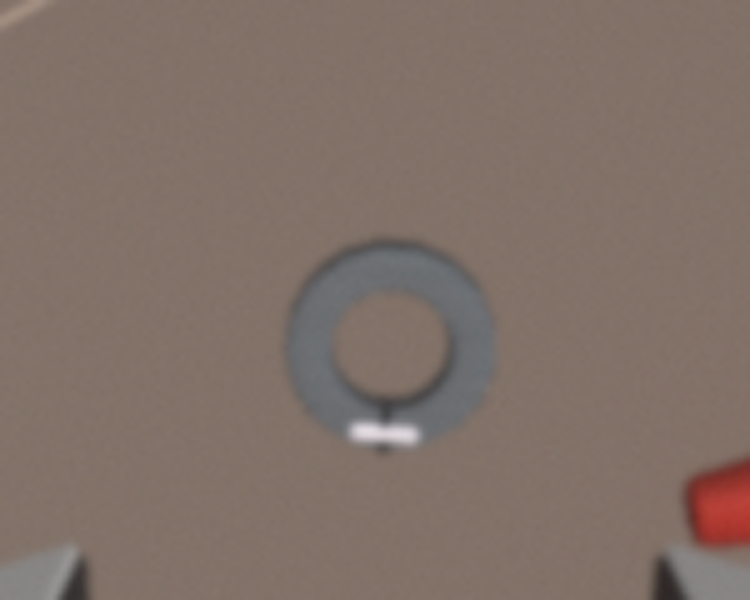

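The slit and screw point to world +x (crop (385,430)), so closing along y grips clear of them. I'll segment the collar by colour.

```bash
cat >> h.py <<'E'
def collar(C,im,c,z,half=35,s=6):
    r=rect(C,im,c,z,half,s).astype(int); m=((r[:,:,2]>r[:,:,0])|(r.min(axis=2)>150)).astype(np.uint8)
    m=cv2.morphologyEx(m,cv2.MORPH_CLOSE,np.ones((7,7)))
    cs,h=cv2.findContours(m,cv2.RETR_CCOMP,cv2.CHAIN_APPROX_NONE)
    for k in cs:
        if cv2.contourArea(k)<200*s*s: continue
        e=cv2.fitEllipse(k); print("collar",round(c[0]-half+e[0][0]/s,1),round(c[1]+half-e[0][1]/s,1),np.round(np.array(e[1])/s,1))
E
python3 - <<'E'
from h import *
C=np.load("w12.npy"); im=cv2.imread("pics/w12.png")[:,:,::-1].copy()
for z in (0,11): collar(C,im,np.array([422.,373.]),z)
E
```

```text
collar 427.0 373.5 [44.3 45.1]
collar 426.8 373.4 [27.6 28.3]
collar 424.1 373.3 [42.8 43.5]
collar 423.9 373.3 [26.7 27.3]
```

Emit:
step_arm:
  series:
    - [[0.34, 0.4, 2, 0, 0, 0, 0.3], [0, 0, 3, 0, 0, 0, 0.3], [0, 0, 3, 0, 0, 0, 0.3], [0, 0, 2, 0, 0, 0, 0.3], [0, 0, 1, 0, 0, 0, 0.3], [0, 0, 0, 0, 0, 0, 0.3], [0, 0, 0, 0, 0, 0, 0.3], [0, 0, 0, 0, 0, 0, 0.3]]

```text
clock: 32.05
eef_pos: [423.8, 375.2, 30.7]
tool_rot: [0.001, 3.139, 0.003]
force: [0.4, 0.0, -0.3]
grip_width: 0.651
grip_force: 0.0
```

Run:
```python
from h import *
C,im=wsnap("w13"); print(pose()[:3,3]); collar(C,im,np.array([424.,373.]),11)
```

```text
[423.70975496 375.16600531  30.57208612]
collar 423.7 373.4 [43.4 44.6]
collar 423.1 373.4 [24.8 26.2]
```

Emit:
step_arm:
  series:
    - [[0, -0.14, 1.2, 0, 0, 0, 0.3], [0, 0, 1, 0, 0, 0, 0.3], [0, 0, 0.5, 0, 0, 0, 0.3], [0, 0, 0, 0, 0, 0, 0.3], [0, 0, 0, 0, 0, 0, 0.3], [0, 0, 0, 0, 0, 0, 0.3]]

```text
clock: 32.7
eef_pos: [422.4, 373.1, 1.4]
tool_rot: [-0.0, -3.141, 0.0]
force: [0.7, 0.1, 0.6]
grip_width: 0.65
grip_force: 0.0
```

Emit:
step_arm:
  series:
    - [[-0.05, 0.05, -0.13, 0, 0, 0, 0.3], [0, 0, 0, 0, 0, 0, 0.3], [0, 0, 0, 0, 0, 0, -0.2], [0, 0, 0, 0, 0, 0, -0.2], [0, 0, 0, 0, 0, 0, -0.2], [0, 0, 0, 0, 0, 0, -0.2], [0, 0, 0, 0, 0, 0, -0.2]]

```text
clock: 33.4
eef_pos: [423.1, 373.7, 3.1]
tool_rot: [0.0, 3.141, 0.0]
force: [0.6, -0.0, 0.3]
grip_width: 0.48
grip_force: 30.0
```

Run:
```python
from h import *
C,im=look("w14",(180,160,330,280),5,[((423.6,373.4),11,13),((423.6,373.4),11,23)]); collar(C,im,np.array([424.,373.]),11)
p=pose()[:2,3]; edgefit(C,im,p,11,13,dark_in=True);edgefit(C,im,p,11,13,dark_in=False)
```

```text
[423.1 373.6   3.1] [ 0.8 -0.1 -1.2] 0.477
collar 423.5 373.2 [44.5 44.9]
collar 422.5 373.1 [23.5 25.9]
edge z 11 [424.5 373.2] D 27.0 n 56 rms 1.24
edge z 11 [422.1 373.1] D 22.2 n 74 rms 0.49
```

View pics/w14c.png

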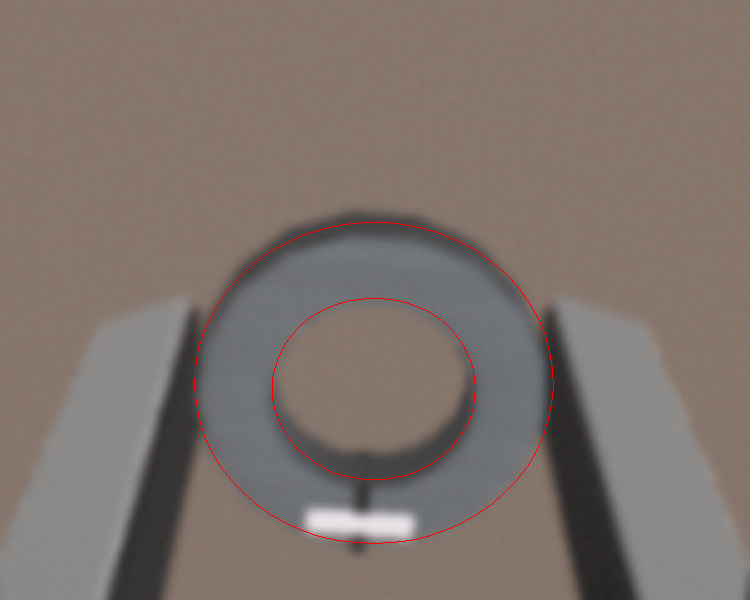

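The collar is gripped square, with the rings matching and the bore at crop (373,388). Now to the shaft.

Emit:
step_arm:
  series:
    - [[0, 0, -1, 0, 0, 0, -0.2], [0, 0, -3, 0, 0, 0, -0.2], [0, 0, -4, 0, 0, 0, -0.2], [0, 0, -4, 0, 0, 0, -0.2], [-1, -2, -4, 0, 0, 0, -0.2], [-1.8, -3.8, -3, 0, 0, 0, -0.2], [-1.8, -3.8, -2, 0, 0, 0, -0.2], [-1.8, -3.8, 0, 0, 0, 0, -0.2], [-1.8, -3.8, 0, 0, 0, 0, -0.2], [-1.8, -3.8, 0, 0, 0, 0, -0.2]]

```text
clock: 34.45
eef_pos: [522.8, 163.2, 213.1]
tool_rot: [0.0, 3.14, 0.0]
force: [0.2, 0.7, -1.3]
grip_width: 0.48
grip_force: 30.0
```

Emit:
step_arm:
  series:
    - [[-1.8, -3.8, 0, 0, 0, 0, -0.2], [-1.8, -3.8, 0, 0, 0, 0, -0.2], [-1.8, -3.8, 0, 0, 0, 0, -0.2], [-1.8, -3.8, 0, 0, 0, 0, -0.2], [-1.8, -3.6, 0, 0, 0, 0, -0.2], [-1.2, -2.5, 0, 0, 0, 0, -0.2], [0, 0, 0, 0, 0, 0, -0.2], [0, 0, 0, 0, 0, 0, -0.2], [0, 0, 0, 0, 0, 0, -0.2]]

```text
clock: 35.35
eef_pos: [624.1, -47.2, 212.4]
tool_rot: [-0.001, 3.142, 0.001]
force: [0.5, 0.2, -1.2]
grip_width: 0.479
grip_force: 30.0
```

Emit:
step_arm:
  series:
    - [[-0.6, -1.4, 0, 0, 0, 0, -0.2], [-0.8, -1.6, 0, 0, 0, 0, -0.2], [-0.4, -0.8, 0, 0, 0, 0, -0.2], [0, 0, 0, 0, 0, 0, -0.2], [0, 0, 0, 0, 0, 0, -0.2], [0, 0, 0, 0, 0, 0, -0.2]]

```text
clock: 35.95
eef_pos: [642.3, -86.0, 212.0]
tool_rot: [0.0, -3.141, -0.001]
force: [-0.2, -0.2, -1.2]
grip_width: 0.484
grip_force: 30.0
```

Seat is at tip 188.1, 24 mm further down.

Emit:
step_arm:
  series:
    - [[0, 0.1, 0.6, 0, 0, 0, -0.2], [0, 0, 0.4, 0, 0, 0, -0.2], [0, 0, 0.4, 0, 0, 0, -0.2], [0, 0, 0.3, 0, 0, 0, -0.2], [0, 0, 0.2, 0, 0, 0, -0.2], [0, 0, 0, 0, 0, 0, -0.2], [0, 0, 0, 0, 0, 0, -0.2]]

```text
clock: 36.65
eef_pos: [642.5, -85.2, 193.2]
tool_rot: [0.0, 3.141, 0.0]
force: [-0.7, -0.2, -1.1]
grip_width: 0.477
grip_force: 30.0
```

Emit:
step_arm:
  series:
    - [[0, 0, 0.1, 0, 0, 0, -0.2], [0, 0, 0, 0, 0, 0, -0.2], [0, 0, 0, 0, 0, 0, -0.2]]

```text
clock: 36.95
eef_pos: [642.5, -85.2, 192.2]
tool_rot: [0.0, 3.141, 0.0]
force: [-0.1, 0.5, -1.6]
grip_width: 0.479
grip_force: 30.0
```

Emit:
step_arm:
  series:
    - [[0, 0, 0.1, 0, 0, 0, -0.2], [0, 0, 0, 0, 0, 0, -0.2], [0, 0, 0, 0, 0, 0, -0.2]]

```text
clock: 37.25
eef_pos: [642.4, -85.2, 191.0]
tool_rot: [-0.0, -3.142, -0.0]
force: [0.9, 0.2, -1.1]
grip_width: 0.479
grip_force: 30.0
```

Emit:
step_arm:
  series:
    - [[0, 0, 0.1, 0, 0, 0, -0.2], [0, 0, 0, 0, 0, 0, -0.2], [0, 0, 0, 0, 0, 0, -0.2]]

```text
clock: 37.55
eef_pos: [642.4, -85.2, 190.0]
tool_rot: [-0.0, -3.142, -0.0]
force: [-0.2, -0.0, -1.9]
grip_width: 0.481
grip_force: 30.0
```

Emit:
step_arm:
  series:
    - [[0, 0, 0.1, 0, 0, 0, -0.2], [0, 0, 0, 0, 0, 0, -0.2], [0, 0, 0, 0, 0, 0, -0.2]]

```text
clock: 37.85
eef_pos: [642.4, -85.2, 189.0]
tool_rot: [-0.0, -3.142, -0.0]
force: [-0.4, 0.9, -0.8]
grip_width: 0.481
grip_force: 30.0
```

Emit:
step_arm:
  series:
    - [[0, 0, 0.08, 0, 0, 0, -0.2], [0, 0, 0, 0, 0, 0, -0.2], [0, 0, 0, 0, 0, 0, -0.2]]

```text
clock: 38.15
eef_pos: [642.4, -85.2, 188.2]
tool_rot: [-0.0, -3.142, -0.0]
force: [0.8, 0.2, -0.3]
grip_width: 0.481
grip_force: 30.0
```

Emit:
step_arm:
  series:
    - [[0, 0, 0.06, 0, 0, 0, -0.2], [0, 0, 0, 0, 0, 0, -0.2], [0, 0, 0, 0, 0, 0, -0.2]]

```text
clock: 38.45
eef_pos: [642.5, -85.3, 188.1]
tool_rot: [0.0, 3.141, -0.0]
force: [0.1, -0.5, 0.1]
grip_width: 0.477
grip_force: 30.0
```

Emit:
step_arm:
  series:
    - [[0, 0, 0.05, 0, 0, 0, -0.2], [0, 0, 0, 0, 0, 0, -0.2], [0, 0, 0, 0, 0, 0, -0.2]]

```text
clock: 38.75
eef_pos: [642.7, -85.3, 188.0]
tool_rot: [0.0, 3.14, -0.0]
force: [-0.7, -1.0, 3.3]
grip_width: 0.477
grip_force: 30.0
```

Seated, so I'll release, retreat and look.

Emit:
step_arm:
  series:
    - [[0, 0, 0, 0, 0, 0, 0.3], [0, 0, 0, 0, 0, 0, 0.3], [0, 0, 0, 0, 0, 0, 0.3], [0, 0, -1, 0, 0, 0, 0.6], [0, 0, -3, 0, 0, 0, 0.6], [0, 0, -3, 0, 0, 0, 0.6], [0, 0, -3, 0, 0, 0, 0.6], [0, 0, -1, 0, 0, 0, 0.6], [0, 0, 0, 0, 0, 0, 0.6], [0, 0, 0, 0, 0, 0, 0.6]]

```text
clock: 39.75
eef_pos: [642.2, -85.2, 295.8]
tool_rot: [-0.0, -3.14, -0.001]
force: [0.7, -0.2, -1.4]
grip_width: 0.799
grip_force: 0.0
```

Run:
```python
from h import *
c=(643.1,-85.5)
look("w15",(180,130,330,250),5,[(c,196,13),(c,196,23),(c,132,47.5)])
im=snap("side","s15"); a=cv2.resize(im[90:230,130:310],None,fx=4,fy=4,interpolation=cv2.INTER_CUBIC); cv2.imwrite("pics/s15c.png",a[:,:,::-1])
```

```text
[641.9 -85.1 294.9] [ 0.4  0.3 -1.3] 0.799
```

View pics/w15c.png

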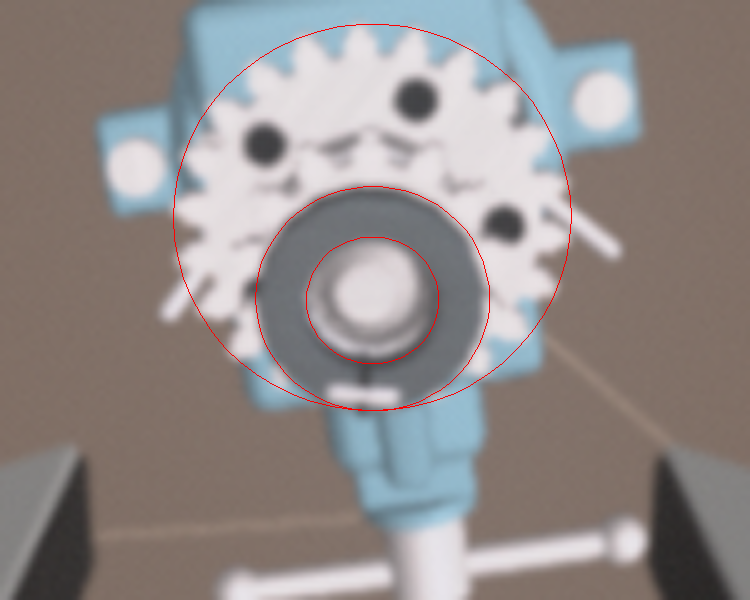

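View pics/s15c.png

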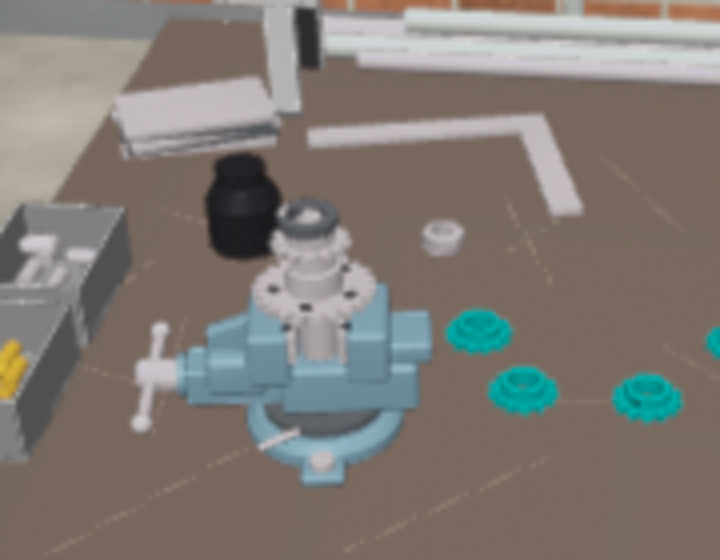

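The wrist view shows the collar flat and concentric, with its bore at crop (372,298). The side view shows the full stack upright on the shoulder and the gripper clear of it. I'll hand in.

```bash
python3 -c "
from plant import arm
print(arm.close_job())"
```

```text
the job is handed in; nothing more can be done
None
```

The jackshaft is dry-fitted and handed in at about 40 s: large sprocket, spacer, small sprocket (both hubs up) and collar were each lowered to contact before release, and the tube, nut and bolt were left where they stood.

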